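Rehang the chest lid: drive the hinge pin home and snap the catch

TASK

The lid of the small plywood chest has been laid back on with its hinge knuckles in line, but the loose hinge pin is only started in the hinge and the far edge of the lid is still standing up on its spring catch. Hang the lid again: push the hinge pin in through all the knuckles until its knob is up against the hinge, and press the far edge of the lid down until the catch snaps over it. Leave the other things on the bench where they are.

Things in the scene. Friction and masses are not known exactly. Their poses are not given: they have to be found in the camera images.
- chest: fixed plywood chest, 140 x 170 x 72 mm (x, y, z), standing fast. Origin: centre of its underside. Its -x side has the hinge and more or less faces the robot; its +x side has the catch. Hinge: five steel knuckles in a row along y, 22 mm outside diameter, axis at x -85.5, z 72 mm, from y +75 to -75. Knuckles 1, 3, 5 are the chest's (12 mm bore), 2 and 4 the lid's (14 mm bore); gaps 2 mm
- hinge_entry (a point): point on the hinge axis at the outer face of the first knuckle (chest frame -85.5, +75, 72 mm), where the pin goes in; axes as the chest's; the pin travels along the chest's -y
- hinge_mid (a point): point on the hinge axis midway along it (chest frame -85.5, 0, 72 mm); axes as the chest's
- lid: loose plywood lid, 143 x 170 x 12 mm, 0.3 kg. Origin: on its own hinge axis, midway along; x from hinge to far edge (at 158.5 mm), y along the hinge, z up through the lid (upper face at z = 12 mm). Lies on the chest, far edge raised about 12 mm on the catch (tilt about 0.085 rad); closed it is level, upper face 84 mm above the bench
- lid_edge (a point): middle of the far part of the lid's upper face, on a steel strike plate, 7 mm in from the far edge: the place to press. About 96 mm above the bench at the start, 85 mm when closed; axes as the lid's
- lid_hinge (a point): origin of the lid, on the axis of its own knuckles, midway along; lies within 3 mm of the chest's hinge axis
- hinge_pin: loose straight greased steel pin, 0.13 kg: shank 10 mm in diameter, 156 mm long, tapered tip; round knob 24 mm in diameter, 14 mm long at the outer end. Origin: on its axis at the knob's inner face, which meets the first knuckle. Shank along its -y, knob along +y. At the start 58 to 82 mm of it are in the hinge and its knob sags 3 to 6 mm; it slides at under 5 N, the knob rising as it goes in
- pin_tip (a point): tapered end of the pin, 156 mm from the knob's inner face; when home it stands 6 mm out of the last knuckle
- pin_knob (a point): centre of the outer, flat end face of the knob: the place to push, 14 mm beyond the pin's origin; 65 to 70 mm above the bench at the start, 71 mm when home
- catch (a joint): spring catch on the chest's far side: bent steel strip 40 mm wide; its sloping nose overhangs the lid's strike plate and ends 3 mm above the closed lid, just beyond its far edge. rad: 0 = sprung in, grows to about 0.1 as the lid passes, then springs back to 0 over the caught lid. Pressing the lid's far edge down with 8 to 12 N snaps it
- tape_measure: pocket tape measure with yellow case, 35 x 82 x 62 mm, bystander; origin: centre of its underside
- cork_block: cork sanding block, 62 x 112 x 37 mm, bystander; origin: centre of its underside
- filler_tube: squeezed white tube with cap, 33 x 94 x 21 mm, bystander; origin: centre of its underside
- pencil: flat carpenter's pencil, 14 x 161 x 8 mm, bystander; origin: centre of its underside
- grey_tape: roll of grey tape lying flat, 90 mm in diameter, 48 mm high, bystander; origin: centre of its underside
Things that resemble listed ones, but are neither listed nor needed, are in the scene too. There is more than one size of the hinge_pin; the one meant has the size given above.

How it is judged:
By the outcome, as a careful person would: the job done as asked, in the order asked, and still so for the second after the job is handed in, with the robot touching nothing.
It also fails if it takes over 32 s, if anything falls off the work surface, if the arm or the gripper's body presses on something with over 40 N, if the wrist force passes 120 N, or if a joint passes its speed limit or range.

ROBOT

A 6-joint arm with a two-finger parallel gripper is mounted at the origin on a cart in front of the work surface, level with it; the furniture and walls round the work are solid. World frame = base frame: x ahead of the robot, y to its left, z up, the work surface at z = 0. Lengths are in mm, angles in rad, forces in N, time in s.
With the tool pointing down it reaches from about 325 to 850 mm from the base axis. Payload 15.5 kg.
Tool frame: the origin (TCP) lies between the finger pads; the fingertips stand 14 mm ahead of it and the grasp point (between the pads) lies 5 mm behind it; z points along the fingers, y is the line along which they close (so a half turn about z gives the same grasp; the last joint's range is limited). The gripper opens to 91 mm and grips with 3 to 60 N. Pads are 32 mm wide; open, the fingers measure 118 mm over their backs; the gripper's body (76 mm by 178 mm) begins 60 mm behind the grasp point.
Start: joints at [1.05, 0.494, 1.345, -0, 1.302, -0.096], TCP at [257.582, 569.454, 227.915] pointing down, gripper open.
Joint ranges: [-2.91, 2.91], [-0.82, 2.16], [0.22, 2.67], [-1.22, 4.37], [0.12, 2.79], [-3.08, 3.08]. Speed limits (rad/s): [1.89, 1.89, 2.57, 3.01, 3.01, 3.01].

INTERFACE

Orientations are given as a unit quaternion [x, y, z, w].
In Python, from station import arm, imaging, finder gives the robot as it stands.
- The arm moves only by the shell command python3 -m creep 'ROWS' [FORCE]. ROWS is JSON, a list of rows, each an object of numbers: "x", "y", "z": the shift along the world's x, y, z in m; "yaw": the turn about the world's z in rad; "grip": the opening in per cent of the stroke, from 0 (shut) to 100 (fully open). A call has 1 to 5 rows; each row shifts and turns the commanded pose from where the row before left it; what a row does not reach is not made up. A row lasts 1/10 s, in which the tool goes at most 50 mm and 8.59 degrees, less where a joint would pass 70% of its speed; a pose out of reach is approached as far as the arm can. A call is refused whole if a number of a shift passes 0.05 or a number of a turn 0.15, either way. A call with a gripper value outside its range is refused whole. The fingers move at their own pace and stop on an object; FORCE is the grip in N (left out, the last holds). Time passes only in rows, so rows that do not move let the fingers close. It gives the time, the measured TCP pose, the force, the opening and the grip force at its end, in the units of the state.
- arm.observe(): the state, without advancing time (a new reading comes with each control period).
- imaging.get_image(name): name is "side" or "top"; returns the picture (384x512x3 uint8, red, green, blue); there is no depth.
- imaging.calibration(name): a dict with "K" (3x3 intrinsics, pixels), "k1" (the pictures are not rectified: a ray, as slopes to the right and down, at radius r is drawn at 1 + k1 r^2 times it, then the intrinsics apply), "xyz" and "rotation" of the camera in the world. Camera axes: x right, y down, z forward; pixel columns grow to the right and rows downward; lengths in mm; the calibration is good to about 2 mm. A picture is of the moment at which its call begins. calibration takes no time and is no camera call.
- arm.close_job(): hands the job in; it is judged then, once.
Trained networks look in the newest picture that a camera, given by its name, has taken for a name from the list of things; names that differ only in an ending like _2 or _b are one class to them, and where a whole thing is asked for, a point or a joint stands for the part that bears it (a point fixed in the world has none). Each returns a list of dicts, best first, with "confidence" (0 to 1); they miss things now and then, are a little off and sometimes report something else, mostly with a low value. They report only what shows in the picture. A call takes as long as a camera call. They do not tell look-alikes from the thing itself.
- finder.look_for(camera, thing): "point" ([x, y, z] in mm, in the coordinates of the camera as it stood for that picture, good to about 4 mm: the middle of the surface that is visible of it).
- finder.cut_out(camera, thing): "pixels" (384x512 bool, what is visible of it).
The state is a dict: "time": time; "joint_pos": joint angles; "qd": joint speeds; "joint_torque": joint torques, N m; "position": TCP position; "tcp_rot": TCP orientation; "ft_force": force on the tool from outside, world axes, zero at the start; "wrist_torque": the same for the moment, N m; "width": opening from 0.0 (shut) to 1.0 (fully open); "grasp_force": force on a finger pad.
Only numpy, scipy, OpenCV 4.12 (cv2) and the standard library are available. Lean on these libraries where they do the work, as an engineer would, in place of code of your own. Each camera call takes 0.05 s, during which the arm holds its last target. There are 200 camera calls.

## Working session

There is one attempt and no reset: what is moved stays moved. The work goes in short steps, Python scripts to look and compute and a shell command to move; the robot and the scene stay as the last step left them, time stands still between calls to the robot, and variables do not carry over. Pictures are saved under pics/ and viewed, at most 10 in all, crops included, and the job is handed in when it is done.

```bash
mkdir -p pics; ls; cat > h.py <<'E'
import numpy as np, cv2
from station import arm, imaging, finder
def w(cam,p):
    c=imaging.calibration(cam); return R(c)@np.array(p)+np.array(c["xyz"])
def R(c):
    r=np.array(c["rotation"],float)
    if r.shape==(3,3): return r
    from scipy.spatial.transform import Rotation
    return Rotation.from_quat(r).as_matrix()
def ray(cam,uv):
    c=imaging.calibration(cam);K=np.array(c["K"]);k=c["k1"]
    d=np.array([(uv[0]-K[0,2])/K[0,0],(uv[1]-K[1,2])/K[1,1]]);s=d.copy()
    for _ in range(20): s=d/(1+k*(s@s))
    v=R(c)@np.array([s[0],s[1],1]); return np.array(c["xyz"]),v/np.linalg.norm(v)
def at(cam,uv,z):
    o,v=ray(cam,uv); return o+v*(z-o[2])/v[2]
def tri(c1,u1,c2,u2):
    o1,v1=ray(c1,u1);o2,v2=ray(c2,u2)
    A=np.stack([v1,-v2],1);t=np.linalg.lstsq(A,o2-o1,rcond=None)[0]
    a=o1+t[0]*v1;b=o2+t[1]*v2; return (a+b)/2,np.linalg.norm(a-b)
def proj(cam,P):
    c=imaging.calibration(cam);K=np.array(c["K"]);p=R(c).T@(np.array(P,float)-np.array(c["xyz"]))
    s=p[:2]/p[2];s=s*(1+c["k1"]*(s@s)); return K[0,0]*s[0]+K[0,2],K[1,1]*s[1]+K[1,2]
E
python3 - <<'E'
from h import *
np.set_printoptions(precision=1,suppress=True)
for c in("top","side"):
    im=imaging.get_image(c);cv2.imwrite(f"pics/{c}0.png",cv2.resize(im[...,::-1],(800,600),interpolation=cv2.INTER_CUBIC)[:, :])
    print(c,imaging.calibration(c))
    for t in("hinge_pin","pin_knob","lid_edge","chest","lid","catch","pin_tip"):
        print(t,[(w(c,d["point"]),np.array(proj(c,w(c,d["point"]))),round(d["confidence"],2)) for d in finder.look_for(c,t)[:3]])
print(arm.observe())
E
```

```text
pics
top {'K': array([[490.8,   0. , 266.3],
       [  0. , 490.8, 192. ],
       [  0. ,   0. ,   1. ]]), 'k1': -0.05353891417425807, 'xyz': array([ 418.5,   80.5, 1333.8]), 'rotation': array([ 0.7, -0.7,  0.1, -0.1])}
hinge_pin [(array([331.5, 146.4,  22.2]), array([236.4, 301.6]), 0.68), (array([488.7,   1.3,  74.1]), array([293.5, 241.4]), 0.44)]
pin_knob [(array([484.8,  -2. ,  78.4]), array([294.9, 242.9]), 0.74), (array([329.4, 148. ,  22.4]), array([235.7, 302.5]), 0.69)]
lid_edge [(array([ 605.2, -103.8,   88.3]), array([335. , 196.3]), 0.94)]
chest [(array([539.3, -81.5,  82. ]), array([326.1, 221.9]), 0.58)]
lid [(array([ 605.8, -109.7,   93.4]), array([337.6, 195.8]), 0.89)]
catch []
pin_tip [(array([335.3, 144.5,  20.3]), array([237.2, 300.1]), 0.7), (array([491.5,  -6.8,  74.7]), array([296.7, 240.3]), 0.5)]
side {'K': array([[391.4,   0. , 256.5],
       [  0. , 391.4, 196.6],
       [  0. ,   0. ,   1. ]]), 'k1': 0.006737483384689143, 'xyz': array([ 234.6, -846.7,  918. ]), 'rotation': array([ 0.9, -0.2,  0.1, -0.4])}
hinge_pin [(array([487.4,   5.2,  74.7]), array([2
[... 269 characters left out ...]
286. , 233.7]), 0.93)]
chest [(array([ 578.1, -179.1,   43.8]), array([287.7, 262.4]), 0.85), (array([ 381.8, -254.8,   16.3]), array([231.1, 309.5]), 0.24)]
lid [(array([ 600.3, -113.3,   90.5]), array([286.3, 233.8]), 0.59)]
catch []
pin_tip [(array([328.3, 145.4,  20.5]), array([180., 217.]), 0.64)]
{'time': 0.8, 'joint_pos': array([ 1.1,  0.5,  1.3,  0. ,  1.3, -0.1]), 'qd': array([-0., -0.,  0.,  0.,  0., -0.]), 'joint_torque': array([ -0. , -87.9, -38.2,   0.1,   0. ,  -0. ]), 'position': array([257.6, 569.5, 227.9]), 'tcp_rot': array([ 0.2,  1. ,  0. , -0. ]), 'ft_force': array([ 0.2, -0.2,  0.5]), 'wrist_torque': array([-0.,  0., -0.]), 'grasp_force': 0.0, 'width': 1.001513190269643}
```

View pics/top0.png

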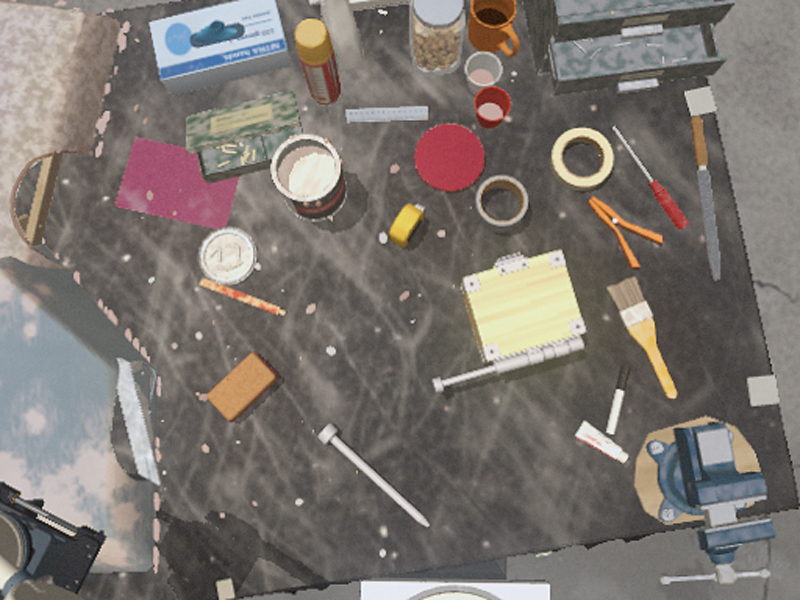

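View pics/side0.png

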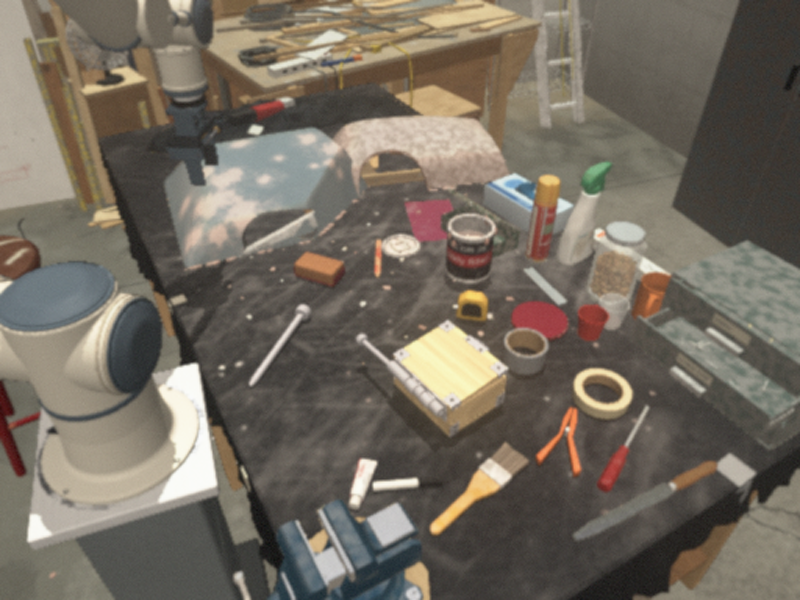

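The top view shows the chest with its hinge from about (487,372) to (583,347) and the started pin's knob at (437,384), in 800x600 coordinates. A longer look-alike pin lies loose at (330,435). I'll zoom in on both views.

```bash
python3 - <<'E'
import cv2,numpy as np
a=cv2.imread("pics/top0.png");b=cv2.imread("pics/side0.png")
a=cv2.resize(a[235:400,420:600],None,fx=4.4,fy=3.6,interpolation=3)
b=cv2.resize(b[315:440,345:515],None,fx=4.7,fy=4.7,interpolation=3)
print(a.shape,b.shape);cv2.imwrite("pics/ct.png",a);cv2.imwrite("pics/cs.png",b)
E
```

```text
(594, 792, 3) (588, 799, 3)
```

View pics/ct.png

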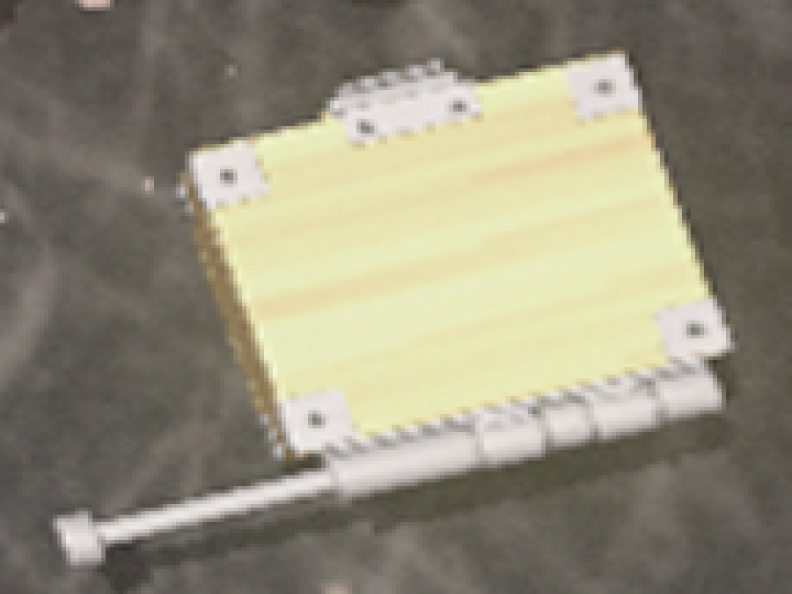

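View pics/cs.png

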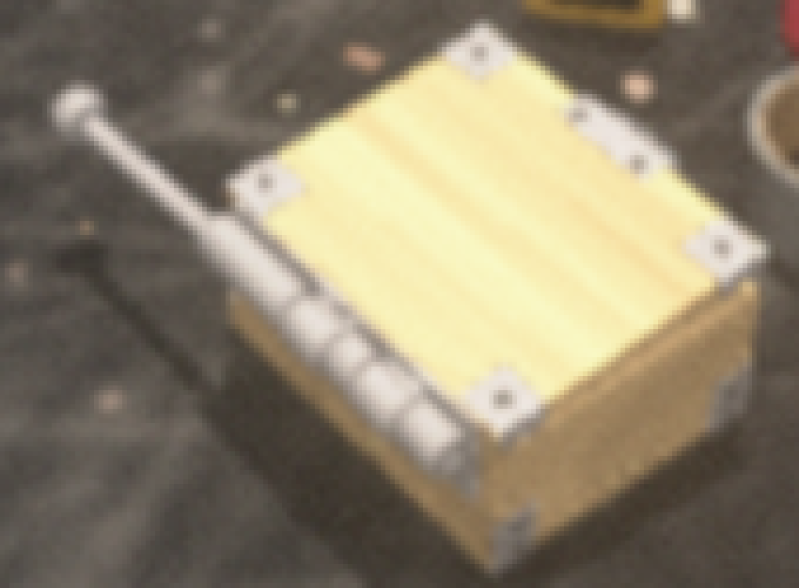

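The crops show the knob at crop-top (81,538) and crop-side (75,108). The hinge's near end is at (336,474) and (215,235). The lid's corner screws and the strike plate's two screws are clear in both.

```bash
python3 - <<'E'
from h import *
np.set_printoptions(precision=1,suppress=True)
T=lambda p:((p[0]/4.4+420+.0)/1.5625,(p[1]/3.6+235)/1.5625)
S=lambda p:((p[0]/4.7+345)/1.5625,(p[1]/4.7+315)/1.5625)
P={"S1":((228,177),(480,53)),"S2":((604,88),(723,247)),"S3":((316,419),(265,182)),"S4":((694,330),(503,399)),
"pl1":((366,127),(579,114)),"pl2":((458,106),(638,162)),"knob":((81,538),(75,108)),"hin":((336,474),(215,235)),"hout":((714,390),(455,452))}
X={}
for k,(a,b) in P.items():
    X[k],e=tri("top",T(a),"side",S(b));print(k,X[k],round(e,1))
for a,b in(("S2","S1"),("S4","S3"),("hout","hin"),("hin","knob"),("pl2","pl1")):
    d=X[b]-X[a];print(a,b,np.linalg.norm(d),np.arctan2(-d[0],d[1]))
for a,b in(("S3","S1"),("S4","S2")):
    d=X[b]-X[a];print(a,b,np.linalg.norm(d),np.arctan2(d[1],d[0]))
print("mid",(X["pl1"]+X["pl2"])/2)
from scipy.spatial.transform import Rotation
s=arm.observe();print(Rotation.from_quat(s["tcp_rot"]).as_matrix(),s["time"])
E
```

```text
S1 [640.4 -17.9  97. ] 1.3
S2 [ 683.9 -158.8   98.4] 0.9
S3 [530.6 -51.6  88.3] 0.3
S4 [ 574.  -193.1   88.2] 0.8
pl1 [663.6 -69.1  98.7] 0.1
pl2 [ 674.  -103.6   98.7] 0.0
knob [475.7  34.4  72.7] 1.5
hin [506.1 -60.4  74.5] 1.6
hout [ 549.  -202.9   78.1] 3.5
S2 S1 147.45196019934482 0.2994828048471868
S4 S3 148.05272173621094 0.29782250200007127
hout hin 148.7963461632291 0.2923726056085728
hin knob 99.59041044121474 0.31077503523699573
pl2 pl1 36.05298012220631 0.2927437956100521
S3 S1 115.24967128665243 0.29733480058629147
S4 S2 115.62808037464501 0.3026174786876272
mid [668.8 -86.4  98.7]
[[-0.9  0.4 -0. ]
 [ 0.4  0.9  0. ]
 [ 0.   0.  -1. ]] 0.8
```

```bash
python3 -m creep '[{"x":0.0184,"y":-0.044,"z":-0.007,"yaw":0.066,"grip":0},{"x":0.0184,"y":-0.044,"z":-0.007,"yaw":0.066,"grip":0},{"x":0.0184,"y":-0.044,"z":-0.007,"yaw":0.066,"grip":0},{"x":0.0184,"y":-0.044,"z":-0.007,"yaw":0.066,"grip":0},{"x":0.0184,"y":-0.044,"z":-0.007,"yaw":0.066,"grip":0}]' 20; python3 -m creep '[{"x":0.0184,"y":-0.044,"z":-0.007,"yaw":0.066},{"x":0.0184,"y":-0.044,"z":-0.007,"yaw":0.066},{"x":0.0184,"y":-0.044,"z":-0.007,"yaw":0.066},{"x":0.0184,"y":-0.044,"z":-0.007,"yaw":0.066},{"x":0.0184,"y":-0.044,"z":-0.007,"yaw":0.066}]'; cat >> h.py <<'E'
def st():
    from scipy.spatial.transform import Rotation
    s=arm.observe();r=Rotation.from_quat(s["tcp_rot"]).as_matrix()
    print(round(s["time"],2),np.round(s["position"],1),"ytool",round(np.arctan2(r[1,1],r[0,1]),3),"F",np.round(s["ft_force"],1),"w",round(s["width"],2))
E
python3 -c 'from h import *; st()'
```

```text
time: 1.3
position: [350.0, 347.8, 192.9]
tcp_rot: [0.046, 0.999, 0.0, 0.0]
ft_force: [0.5, 0.8, -0.1]
width: 0.595
grasp_force: 0.0
1.3 [350.  347.8 192.9] ytool 1.479 F [ 0.5  0.8 -0.1] w 0.59$[0]: bad value
```

```bash
python3 -m creep '[{"x":0.0184,"y":-0.044,"z":-0.007,"yaw":0.065,"grip":0},{"x":0.0184,"y":-0.044,"z":-0.007,"yaw":0.065,"grip":0},{"x":0.0184,"y":-0.044,"z":-0.007,"yaw":0.065,"grip":0},{"x":0.0184,"y":-0.044,"z":-0.007,"yaw":0.065,"grip":0},{"x":0.0184,"y":-0.044,"z":-0.01,"yaw":0.065,"grip":0}]' 20
python3 -m creep '[{"x":0.0184,"y":-0.044,"z":-0.035,"yaw":0.064,"grip":0},{"x":0,"y":0,"z":-0.04,"yaw":0,"grip":0},{"x":0,"y":0,"z":-0.012,"yaw":0,"grip":0},{"x":0,"y":0,"z":0,"yaw":0,"grip":0}]'
python3 - <<'E'
from h import *
st()
a=imaging.get_image("top")[220:270,260:340,::-1];b=imaging.get_image("side")[180:250,200:300,::-1]
cv2.imwrite("pics/n.png",np.vstack([cv2.resize(a,(460,288),interpolation=3),cv2.resize(b,(460,310),interpolation=3)]))
E
```

```text
time: 1.8
position: [442.4, 127.7, 155.1]
tcp_rot: [-0.116, 0.993, 0.0, 0.001]
ft_force: [1.7, 1.5, 0.1]
width: 0.159
grasp_force: 0.0
time: 2.2
position: [456.2, 91.8, 71.8]
tcp_rot: [-0.146, 0.989, 0.0, -0.002]
ft_force: [-0.0, 0.1, 0.8]
width: 0.005
grasp_force: 0.0
2.2 [456.2  91.8  71.8] ytool 1.864 F [-0.   0.1  0.8] w 0.0
```

View pics/n.png

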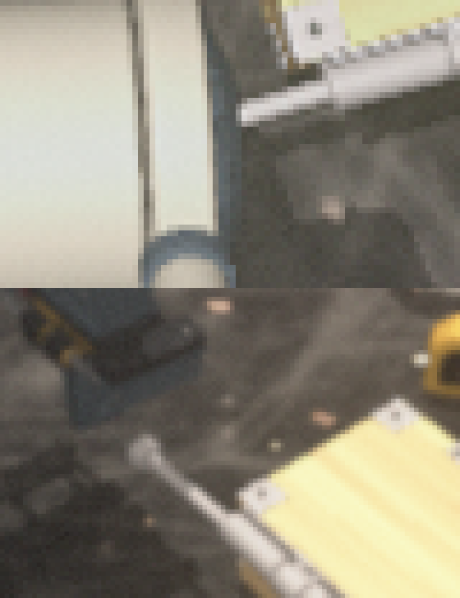

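The picture shows the fingers just short of the knob at (145,450) and in line with it. I'll push along chest -y.

```bash
python3 -m creep '[{"x":0.0048,"y":-0.0104,"z":-0.002,"yaw":0.002,"grip":0},{"x":0.0029,"y":-0.0096,"z":0,"yaw":0.002,"grip":0},{"x":0.0029,"y":-0.0096,"z":0,"yaw":0,"grip":0},{"x":0.0018,"y":-0.0057,"z":0,"yaw":0,"grip":0},{"x":0.0018,"y":-0.0057,"z":0,"yaw":0,"grip":0}]'
python3 -m creep '[{"x":0.0018,"y":-0.0057,"z":0,"yaw":0,"grip":0},{"x":0.0018,"y":-0.0057,"z":0,"yaw":0,"grip":0},{"x":0.0018,"y":-0.0057,"z":0,"yaw":0,"grip":0}]'
```

```text
time: 2.8
position: [471.5, 50.6, 71.5]
tcp_rot: [-0.148, 0.989, 0.0, 0.0]
ft_force: [-1.0, 3.0, 2.7]
width: 0.006
grasp_force: 1.5
time: 3.1
position: [476.8, 33.8, 71.3]
tcp_rot: [-0.149, 0.989, 0.0, -0.0]
ft_force: [-1.0, 0.8, 0.8]
width: 0.005
grasp_force: 0.6
```

```bash
python3 -m creep '[{"x":0.0018,"y":-0.0057,"z":0,"yaw":0,"grip":0},{"x":0.0018,"y":-0.0057,"z":0,"yaw":0,"grip":0},{"x":0.0018,"y":-0.0057,"z":0,"yaw":0,"grip":0},{"x":0.0018,"y":-0.0057,"z":0,"yaw":0,"grip":0}]'
python3 -m creep '[{"x":0.0018,"y":-0.0057,"z":0,"yaw":0,"grip":0},{"x":0.0018,"y":-0.0057,"z":0,"yaw":0,"grip":0},{"x":0.0018,"y":-0.0057,"z":0,"yaw":0,"grip":0}]'
```

```text
time: 3.5
position: [484.1, 10.9, 71.3]
tcp_rot: [-0.149, 0.989, -0.0, 0.0]
ft_force: [-0.0, 1.3, 0.0]
width: 0.005
grasp_force: 0.3
time: 3.8
position: [489.5, -6.2, 71.3]
tcp_rot: [-0.149, 0.989, -0.0, 0.0]
ft_force: [-0.0, 0.3, 0.1]
width: 0.007
grasp_force: 0.2
```

```bash
python3 -m creep '[{"x":0.0018,"y":-0.0057,"z":0,"yaw":0,"grip":0},{"x":0.0018,"y":-0.0057,"z":0,"yaw":0,"grip":0},{"x":0.0018,"y":-0.0057,"z":0,"yaw":0,"grip":0}]'
python3 -m creep '[{"x":0.0009,"y":-0.0029,"z":0,"yaw":0,"grip":0},{"x":0.0009,"y":-0.0029,"z":0,"yaw":0,"grip":0}]'
python3 -m creep '[{"x":0.0006,"y":-0.0019,"z":0,"yaw":0,"grip":0}]'
```

```text
time: 4.1
position: [494.9, -23.3, 71.3]
tcp_rot: [-0.149, 0.989, -0.0, 0.0]
ft_force: [-0.2, 1.1, -0.5]
width: 0.002
grasp_force: 0.2
time: 4.3
position: [496.6, -28.9, 71.3]
tcp_rot: [-0.148, 0.989, 0.0, -0.0]
ft_force: [0.7, 0.8, -0.3]
width: 0.007
grasp_force: 0.2
time: 4.4
position: [497.2, -30.7, 71.3]
tcp_rot: [-0.148, 0.989, 0.0, -0.0]
ft_force: [0.2, -0.2, 0.7]
width: 0.005
grasp_force: 0.2
```

Now 2 mm steps until the force rises.

```bash
python3 -m creep '[{"x":0.0006,"y":-0.0019,"z":0,"yaw":0,"grip":0}]'
python3 -m creep '[{"x":0.0006,"y":-0.0019,"z":0,"yaw":0,"grip":0}]' 
python3 - <<'E'
from h import *
st()
a=imaging.get_image("top")[190:260,260:400,::-1];b=imaging.get_image("side")[190:290,200:340,::-1]
cv2.imwrite("pics/n2.png",np.hstack([cv2.resize(b,(440,314),interpolation=3),cv2.resize(a,(360,314),interpolation=3)]))
E
```

```text
time: 4.5
position: [497.7, -32.5, 71.3]
tcp_rot: [-0.149, 0.989, 0.0, -0.0]
ft_force: [0.1, -0.2, 0.7]
width: 0.008
grasp_force: 0.2
time: 4.6
position: [497.9, -33.9, 71.3]
tcp_rot: [-0.148, 0.989, 0.0, -0.0]
ft_force: [-2.9, 20.5, 4.1]
width: 0.004
grasp_force: 10.3
4.6 [497.9 -33.9  71.3] ytool 1.869 F [-2.9 20.5  4.1] w 0.0
```

View pics/n2.png

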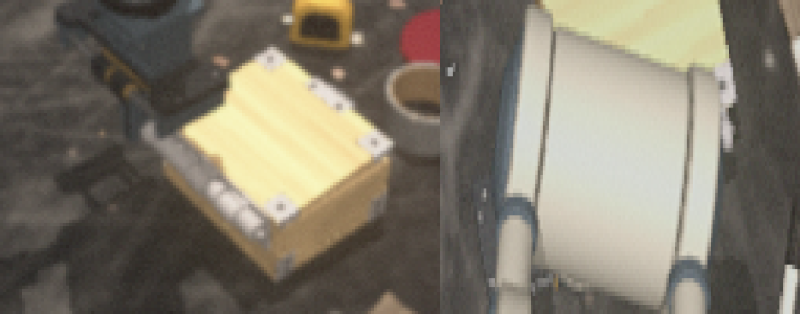

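The push stopped hard at 20 N, where I predicted home, and the knob sits against the first knuckle at (155,132). I'll back off, rise and go over the strike plate.

```bash
python3 -m creep '[{"x":-0.0029,"y":0.0096,"z":0,"yaw":0,"grip":0},{"x":-0.0029,"y":0.0096,"z":0,"yaw":0,"grip":0},{"x":0,"y":0,"z":0.045,"yaw":0,"grip":0},{"x":0,"y":0,"z":0.035,"yaw":0,"grip":0}]'
python3 -m creep '[{"x":0.0333,"y":-0.0152,"z":0,"yaw":0,"grip":0},{"x":0.0333,"y":-0.0152,"z":0,"yaw":0,"grip":0},{"x":0.0333,"y":-0.0152,"z":0,"yaw":0,"grip":0},{"x":0.0333,"y":-0.0152,"z":0,"yaw":0,"grip":0},{"x":0.0333,"y":-0.0152,"z":0,"yaw":0,"grip":0}]'
python3 -m creep '[{"x":0,"y":0,"z":-0.02,"yaw":0,"grip":0},{"x":0,"y":0,"z":0,"yaw":0,"grip":0}]'
python3 - <<'E'
from h import *
st()
a=imaging.get_image("top")[190:260,260:400,::-1];b=imaging.get_image("side")[190:290,200:340,::-1]
cv2.imwrite("pics/n3.png",cv2.resize(b,(784,560),interpolation=3))
E
```

```text
time: 5.1
position: [491.8, -14.2, 152.3]
tcp_rot: [-0.149, 0.989, 0.0, -0.001]
ft_force: [1.6, -0.3, -0.6]
width: 0.003
grasp_force: 0.0
time: 5.6
position: [660.1, -90.8, 151.3]
tcp_rot: [-0.149, 0.989, -0.0, -0.0]
ft_force: [0.4, -0.1, 0.2]
width: 0.006
grasp_force: 0.0
time: 5.8
position: [657.9, -90.3, 128.8]
tcp_rot: [-0.149, 0.989, 0.001, -0.002]
ft_force: [-0.5, 0.2, -0.3]
width: 0.002
grasp_force: 0.0
5.8 [657.9 -90.3 128.8] ytool 1.869 F [-0.5  0.2 -0.3] w 0.0
```

View pics/n3.png

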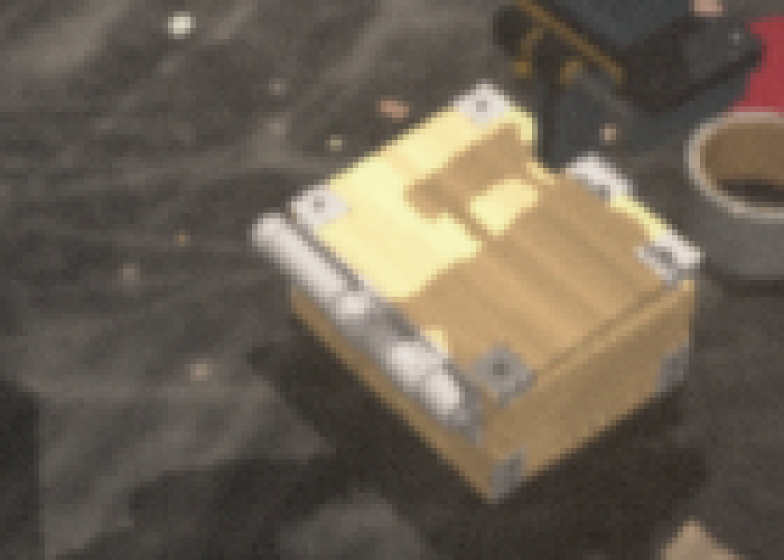

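The knob is flush on the first knuckle at (265,232), and the fingers stand over the strike plate near (580,165). Now press.

```bash
python3 -m creep '[{"x":0,"y":0,"z":-0.012,"yaw":0,"grip":0},{"x":0,"y":0,"z":-0.004,"yaw":0,"grip":0}]'
python3 -m creep '[{"x":0,"y":0,"z":-0.003,"yaw":0,"grip":0},{"x":0,"y":0,"z":-0.003,"yaw":0,"grip":0}]'
python3 -m creep '[{"x":0,"y":0,"z":-0.003,"yaw":0,"grip":0}]'
```

```text
time: 6.1
position: [658.4, -90.6, 114.8]
tcp_rot: [-0.149, 0.989, 0.0, -0.0]
ft_force: [-0.8, 0.5, 0.0]
width: 0.004
grasp_force: 0.0
time: 6.3
position: [659.0, -91.0, 109.3]
tcp_rot: [-0.149, 0.989, -0.0, 0.0]
ft_force: [-0.4, 1.0, 4.3]
width: 0.006
grasp_force: 2.1
time: 6.4
position: [659.3, -91.1, 106.6]
tcp_rot: [-0.149, 0.989, -0.0, 0.0]
ft_force: [0.4, 0.5, 7.5]
width: 0.004
grasp_force: 3.5
```

```bash
python3 -m creep '[{"x":0,"y":0,"z":-0.003,"yaw":0,"grip":0}]'
python3 -m creep '[{"x":0,"y":0,"z":-0.002,"yaw":0,"grip":0}]'
python3 -m creep '[{"x":0,"y":0,"z":-0.002,"yaw":0,"grip":0}]'
python3 -m creep '[{"x":0,"y":0,"z":-0.0015,"yaw":0,"grip":0}]'
```

```text
time: 6.5
position: [659.6, -91.1, 103.9]
tcp_rot: [-0.148, 0.989, -0.0, 0.001]
ft_force: [0.8, 1.9, 4.9]
width: 0.006
grasp_force: 2.4
time: 6.6
position: [659.4, -91.1, 101.5]
tcp_rot: [-0.149, 0.989, -0.0, 0.0]
ft_force: [0.3, -0.2, -0.3]
width: 0.003
grasp_force: 0.0
time: 6.7
position: [659.0, -91.2, 99.2]
tcp_rot: [-0.149, 0.989, -0.0, -0.0]
ft_force: [-0.1, 0.2, -0.5]
width: 0.004
grasp_force: 0.0
time: 6.8
position: [658.9, -91.2, 98.2]
tcp_rot: [-0.149, 0.989, -0.0, -0.0]
ft_force: [-8.1, 1.1, 26.8]
width: 0.004
grasp_force: 13.2
```

The force peaked, dropped to zero and then hit the stop at 84 mm, so the catch has snapped. I'll retract and check.

```bash
python3 -m creep '[{"x":0,"y":0,"z":0.01,"yaw":0,"grip":0},{"x":0,"y":0,"z":0.04,"yaw":0,"grip":0},{"x":0,"y":0,"z":0.045,"yaw":0,"grip":0},{"x":-0.01,"y":0.045,"z":0.02,"yaw":0,"grip":0},{"x":-0.01,"y":0.045,"z":0,"yaw":0,"grip":0}]'
python3 -m creep '[{"x":-0.01,"y":0.045,"z":0,"yaw":0,"grip":0},{"x":-0.01,"y":0.045,"z":0,"yaw":0,"grip":0},{"x":-0.01,"y":0.045,"z":0,"yaw":0,"grip":0},{"x":-0.01,"y":0.045,"z":0,"yaw":0,"grip":0},{"x":0,"y":0,"z":0,"yaw":0,"grip":0}]'
python3 - <<'E'
from h import *
st()
a=imaging.get_image("top")[150:260,260:400,::-1];b=imaging.get_image("side")[190:290,200:340,::-1]
cv2.imwrite("pics/n4.png",np.hstack([cv2.resize(b,(440,340),interpolation=3),cv2.resize(a,(360,340),interpolation=3)]))
E
```

```text
time: 7.3
position: [640.6, -1.5, 216.6]
tcp_rot: [-0.147, 0.989, -0.001, 0.003]
ft_force: [1.3, -0.7, 0.1]
width: 0.006
grasp_force: 0.0
time: 7.8
position: [597.5, 183.6, 213.1]
tcp_rot: [-0.151, 0.989, 0.001, -0.0]
ft_force: [0.5, -0.9, 0.5]
width: 0.005
grasp_force: 0.0
7.8 [597.5 183.6 213.1] ytool 1.873 F [ 0.5 -0.9  0.5] w 0.0
```

View pics/n4.png

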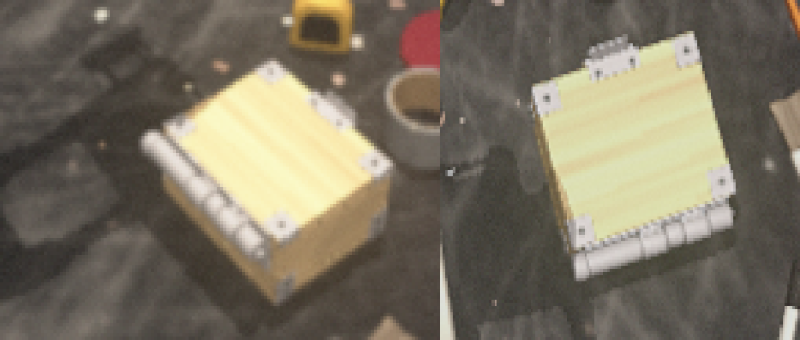

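The lid lies level with the catch over its edge at (335,105). The knob sits flush at the hinge end, (150,142) in the side view and (582,265) in the top view.

```bash
python3 -c "
from station import arm
print(arm.close_job())"
```

```text
the job is handed in; nothing more can be done
None
```

The lid is hung again and the job handed in at about 8 s: the pin is home with its knob against the hinge, the far edge is snapped under the catch, and I touched nothing else on the bench.

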